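Sort the broken bowls out of a turned batch and pack the sound pair

TASK

Sort this batch of four small turned bowls: the two with a piece broken out of the rim are rejects and go into the grey scrap tote, and the two sound ones go into the low pine crate, standing upright side by side on its floor. Set the sound bowls down without dropping them or knocking them about; the rejects may be let fall into the tote. Leave the other things on the bench where they are.

Things in the scene. Friction and masses are not known exactly. Their poses are not given: they have to be found in the camera images.
- sound_deep_center (a point): Turned bowl of pale wood, 112 mm across the rim and 64 mm high; wall 10 mm thick and upright over the top 38 mm, below that curving in to a foot 64 mm across; inner floor 9 mm above the table. Sound: its rim is whole all round. The point is on its axis, half-way up (32 mm above its underside), z up; its mass is 0.1 to 0.2 kg.
- sound_wide_center (a point): Turned bowl of pale wood, 130 mm across the rim and 54 mm high; wall 10 mm thick and upright over the top 32 mm, below that curving in to a foot 74 mm across; inner floor 9 mm above the table. Sound: its rim is whole all round. The point is on its axis, half-way up (27 mm above its underside), z up; its mass is 0.1 to 0.2 kg.
- broken_deep_center (a point): Turned bowl of pale wood, 112 mm across the rim and 64 mm high; wall 10 mm thick and upright over the top 38 mm, below that curving in to a foot 64 mm across; inner floor 9 mm above the table. Reject: a piece is broken out of the rim, a gap 90 degrees wide and about 45 mm deep, centred on this point's +x direction; the rim is whole elsewhere. The point is on its axis, half-way up (32 mm above its underside), z up; its mass is 0.1 to 0.2 kg.
- broken_wide_center (a point): Turned bowl of pale wood, 130 mm across the rim and 54 mm high; wall 10 mm thick and upright over the top 32 mm, below that curving in to a foot 74 mm across; inner floor 9 mm above the table. Reject: a piece is broken out of the rim, a gap 90 degrees wide and about 38 mm deep, centred on this point's +x direction; the rim is whole elsewhere. The point is on its axis, half-way up (27 mm above its underside), z up; its mass is 0.1 to 0.2 kg.
- scrap_tote: Grey plastic stacking tote, fixed to the bench, open at the top: 300 mm along its x, 200 mm along its y, 120 mm high over the rim; inside 276 x 176 mm, floor 5 mm thick with a few offcuts up to 19 mm high fixed on it. Origin at the centre of its underside, z up. It stands at the left or the right of the bowls.
- crate: Low packing crate of pine slats, fixed to the bench, open at the top: outside 284 mm along its x, 176 mm along its y, 50 mm high; inside 268 x 150 mm, floor 8 mm thick, walls 8 mm. It takes the two sound bowls one behind the other along its x, with 26 mm to spare. Origin at the centre of its underside, z up. It stands on the other side from the tote.
- wax_tin: Bystander: round metal tin, 85 mm across, 42 mm high, standing among the bowls. Origin at the centre of its underside.
- scroll_chuck: Bystander: steel four-jaw lathe chuck, 94 mm across, 62 mm high, 1.6 kg, between the robot and the bowls. Origin at the centre of its underside.
- sanding_block: Bystander: cork sanding block, 110 mm along its x, 66 mm wide, 34 mm high. Origin at the centre of its underside.
- calipers: Bystander: steel outside calipers lying flat, about 165 mm along their x and 100 mm wide, 16 mm high. Origin near their middle, on the table.
- bench_brush: Bystander: wooden bench brush, 240 mm along its x, 42 mm wide, 20 mm high, lying beyond the bowls. Origin at the centre of its underside.

How it is judged:
By the outcome, as a careful person would: the job done as asked, in the order asked, and still so for the second after the job is handed in, with the robot touching nothing.
It also fails if it takes over 72 s, if anything falls off the work surface, if the arm or the gripper's body presses on something with over 40 N, if the wrist force passes 120 N, or if a joint passes its speed limit or range.

ROBOT

A 6-joint arm with a two-finger parallel gripper is mounted at the origin on the work surface. World frame = base frame: x ahead of the robot, y to its left, z up, the work surface at z = 0. Lengths are in mm, angles in degrees, forces in N, time in s.
With the tool pointing down it reaches from about 300 to 850 mm from the base axis. Payload 4.2 kg.
Tool frame: the origin (TCP) lies on the centre line of the jaws, within the pads' length; the fingertips stand 14 mm ahead of it and the grasp point (between the pads) lies 5 mm behind it; z points along the fingers, y is the line along which they close (so a half turn about z gives the same grasp; the last joint's range is limited). The gripper opens to 91 mm and grips with 3 to 60 N. Pads are 32 mm wide; open, the fingers measure 118 mm over their backs; the gripper's body (76 mm by 178 mm) begins 60 mm behind the grasp point.
Start: joints at [-73.912, 18.312, 89.639, -0, 72.044, -1.146], TCP at [170.366, -549.197, 227.976] pointing down, gripper open.
Joint ranges: [-177.97, 177.97], [-48.28, 115.42], [12.27, 149.76], [-77.06, 257.06], [2.81, 150.46], [-146.56, 146.56]. Speed limits (degrees/s): [147.25, 147.25, 180, 180, 180, 180].

INTERFACE

Orientations are given as [roll, pitch, yaw] about the fixed x, y, z axes, in that order (R = Rz(yaw) Ry(pitch) Rx(roll)).
In Python, from workcell import env gives the robot as it stands.
- The arm moves only by the tool arm_command, never from a script. Its argument "motion" is a list of rows, each an object with "offset": the shift along the tool's x, y, z in m, a list of three; "spin": the turn about the tool's z in rad. In form: [{"offset": [tx, ty, tz], "spin": spin}, ...]. A call has 1 to 5 rows; each row shifts and turns the commanded pose from where the row before left it, along the tool's axes as they then stand; what a row does not reach is not made up. A row lasts 1/8 s, in which the tool goes at most 62.5 mm and 10.7 degrees, less where a joint would pass 70% of its speed; a pose out of reach is approached as far as the arm can. A call with a gripper value outside its range is refused whole. "jaw" is the finger opening in m, from 0 to 0.0912, set as the call begins (left out, the last holds). The fingers move at their own pace and stop on an object; "newtons" is the grip in N (left out, the last holds). Time passes only in rows, so rows that do not move let the fingers close. It gives the time, the measured TCP pose, the force, the opening and the grip force at its end, in the units of the state.
- env.state(): the state, without advancing time (a new reading comes with each control period).
- env.grab_frame(name): name is "side" or "top" or "wrist"; returns (picture, depth): 420x560x3 uint8, blue, green, red; 420x560 float32, mm along the optical axis (not along the pixel's ray), 0 where there is no reading.
- env.camera_model(name): a dict with "fx", "fy", "cx", "cy" (pixels), "eye" and "rotation" of the camera in the world; the wrist camera has in their place "hand_eye" (4x4, takes a point from camera to tool coordinates, whose origin is the TCP and whose axes are the flange's). Camera axes: x right, y down, z forward; pixel columns grow to the right and rows downward; lengths in mm; the calibration is good to about 2 mm. The wrist camera is an equidistant fisheye: a pixel r from the principal point sees the ray r / f radians off the axis. A picture is of the moment at which its call begins: read the wrist's pose just before it. camera_model takes no time and is no camera call.
- env.job_done(): hands the job in; it is judged then, once.
Trained networks look in the newest picture that a camera, given by its name, has taken for a name from the list of things; names that differ only in an ending like _2 or _b are one class to them, and where a whole thing is asked for, a point or a joint stands for the part that bears it (a point fixed in the world has none). Each returns a list of dicts, best first, with "score" (0 to 1); they miss things now and then, are a little off and sometimes report something else, mostly with a low value. They report only what shows in the picture. A call takes as long as a camera call.
- env.boxes_of(camera, target): "bbox" ([left, top, right, bottom] in pixels, round what is visible of it).
- env.pinpoint(camera, target): "location" ([column, row] in pixels: a listed point, or the origin of a listed thing).
The state is a dict: "time_s": time; "qpos": joint angles; "qvel": joint speeds; "effort": joint torques, N m; "ee_pos": TCP position; "ee_rot": TCP orientation; "force": force on the tool from outside, world axes, zero at the start; "torque": the same for the moment, N m; "gripper_width": finger opening in mm; "gripper_force": force on a finger pad.
Only numpy, scipy, OpenCV 4.12 (cv2) and the standard library are available. Lean on these libraries where they do the work, as an engineer would, in place of code of your own. Each camera call takes 0.05 s, during which the arm holds its last target. There are 200 camera calls.

## Working session

There is one attempt and no reset: what is moved stays moved. The work goes in short steps, Python scripts to look and compute and a tool call to move; the robot and the scene stay as the last step left them, time stands still between calls to the robot, and variables do not carry over. Pictures are saved under pics/ and viewed, at most 10 in all, crops included, and the job is handed in when it is done.

Besides the shell and the picture viewer there is one more tool, called as name(argument=value, ...), one argument or row to a line, values as JSON. arm_command: Moves the arm, as the interface text tells. Its arguments: {"type":"object","properties":{"motion":{"type":"array"},"jaw":{"type":"number"},"newtons":{"type":"number"}},"required":["motion"]}

```bash
ls; mkdir -p pics; python3 - <<'E'
from workcell import env
import cv2,numpy as np
s=env.state();print(s['time_s'],s['ee_pos'],s['ee_rot'])
p,d=env.grab_frame('top');cv2.imwrite('pics/top1.png',p);np.save('top_d.npy',d)
for n in ['sound_deep_center','sound_wide_center','broken_deep_center','broken_wide_center','scrap_tote','crate','wax_tin','scroll_chuck']:
    print(n,[(np.round(q['location']),round(q['score'],2)) for q in env.pinpoint('top',n)][:3])
m=env.camera_model('top');print(m)
print(env.camera_model('wrist'))
E
```

```text
pics
0.0 [ 170.22078261 -548.72519262  227.11216714] [-1.79897598e+02 -7.30263601e-04  1.72347452e+01]
sound_deep_center [(array([326., 226.]), 0.73)]
sound_wide_center [(array([291., 166.]), 0.65)]
broken_deep_center [(array([237., 224.]), 0.8), (array([274., 133.]), 0.63)]
broken_wide_center [(array([358., 172.]), 0.87)]
scrap_tote [(array([427., 235.]), 0.72)]
crate [(array([140., 215.]), 0.56)]
wax_tin [(array([224., 172.]), 0.96)]
scroll_chuck [(array([284., 272.]), 0.92)]
{'fx': 492.86425555742846, 'fy': 492.86425555742846, 'cx': 281.5580447561151, 'cy': 205.69820007366346, 'eye': array([ 2.51346060e+02, -8.76574438e-01,  1.33615929e+03]), 'rotation': array([-1.67628151e+02, -1.23265138e-01, -8.67275192e+01])}
{'fx': 325.19226210127806, 'fy': 325.19226210127806, 'cx': 281.04772589071496, 'cy': 211.2237848786006, 'hand_eye': array([[ 6.94617387e-05, -9.57197048e-01, -2.89437049e-01,
         8.15996943e+01],
       [ 9.99999982e-01,  1.47923848e-05,  1.91069217e-04,
         6.79134494e-01],
       [-1.78609426e-04, -2.89437057e-01,  9.57197032e-01,
        -1.55519193e+02],
       [ 0.00000000e+00,  0.00000000e+00,  0.00000000e+00,
         1.00000000e+00]])}
```

View pics/top1.png

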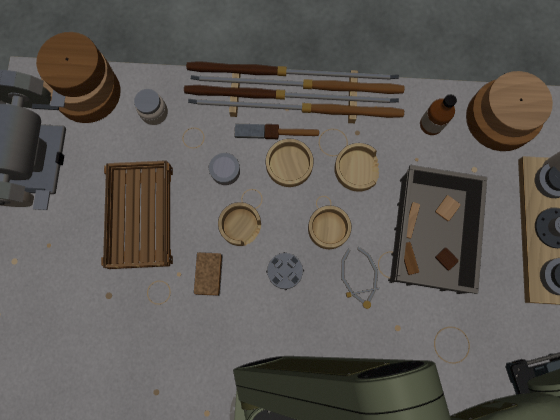

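The top view shows the tote at right and the crate at left. The broken bowls are at (240,224), with the gap at lower right, and (358,167), with the gap at right. The sound wide bowl is at (290,162) and the sound deep one at (330,227). Next I fit rims and boxes from depth.

```bash
cat > h.py <<'E'
from workcell import env
import numpy as np,cv2
from scipy.spatial.transform import Rotation as R
from scipy.optimize import least_squares
def cloud(d,name='top'):
    m=env.camera_model(name);v,u=np.mgrid[:420,:560]
    c=np.dstack([(u-m['cx'])/m['fx']*d,(v-m['cy'])/m['fy']*d,d])
    return c@R.from_euler('xyz',m['rotation'],degrees=True).as_matrix().T+m['eye']
def rim(P,ok,g,h,rad):
    # centre of the annulus of mean radius rad-5 from points near the rim height
    q=P[ok&(abs(P[...,2]-h)<7)][:,:2];c=np.array(g,float)
    for w in (30,15,10):
        r=np.hypot(*(q-c).T);k=q[abs(r-rad+5)<w]
        c=least_squares(lambda c:np.hypot(*(k-c).T)-rad+5,c,loss='soft_l1',f_scale=3).x
    r=np.hypot(*(q-c).T);k=q[abs(r-rad+5)<9]
    a=np.degrees(np.arctan2(*(k-c).T[::-1]))
    return c,len(k),np.histogram(a,18,(-180,180))[0],np.median(np.hypot(*(k-c).T))
E
python3 - <<'E'
from h import *
d=np.load('top_d.npy');P=cloud(d);ok=d>0
print('table',P[330,150],P[120,450])
B=dict(bd=(240,224,64,56),bw=(358,167,54,65),sw=(290,162,54,65),sd=(330,227,64,56))
for n,(u,v,h,r) in B.items():
    print(n,P[v,u].round(),*rim(P,ok,P[v,u,:2],h,r))
for n,(u,v) in dict(tin=(224,168),chuck=(285,270)).items(): print(n,P[v,u].round())
for n,(z0,z1,box) in dict(crate=(42,58,(95,155,180,275)),tote=(108,130,(380,155,495,300))).items():
    l,t,r,b=box;m=np.zeros_like(ok);m[t:b,l:r]=1
    q=P[ok&m&(P[...,2]>z0)&(P[...,2]<z1)][:,:2].astype(np.float32)
    print(n,len(q),cv2.minAreaRect(q),np.percentile(P[t:b,l:r,2],[5,50,99]))
E
```

```text
table [190.08749739 340.10400483  -3.87055803] [ 792.13853149 -431.92788876   76.67973422]
bd [484. 123.  10.] [478.58215785 121.47930712] 368 [16  0  0  0  0 27 25 29 27 28 27 27 27 27 26 28 27 27] 51.18615244919427
bw [ 666. -195.    8.] [ 656.48222839 -190.61186551] 418 [32 31  8  0  0  0 11 33 31 32 27 28 31 29 31 30 33 31] 60.20503041622885
sw [667.  -4.  16.] [658.00754051  -0.91558313] 526 [33 31 30 29 27 29 30 28 28 29 28 32 31 25 28 30 31 27] 60.14140931047852
sd [ 490. -123.    9.] [ 482.95398051 -115.99322221] 488 [28 27 27 29 27 25 30 26 26 29 25 26 25 27 28 27 29 27] 51.419044425666314
tin [632. 176.  39.]
chuck [364.  -6.  42.]
crate 1172 ((493.4705505371094, 400.38031005859375), (284.82763671875, 176.68136596679688), 5.947203636169434) [-4.05351449  5.71388081 52.84539256]
tote 2146 ((487.4598388671875, -394.36480712890625), (201.9934844970703, 301.1285095214844), 83.7973861694336) [ -3.44787698   4.9377778  123.27752264]
```

```bash
cat >> h.py <<'E'
def delta(x,y,z,p=None):
    s=env.state();p=s['ee_pos'] if p is None else p;a=np.radians(s['ee_rot'][2]);dx,dy,dz=np.array([x,y,z])-p
    return np.round([dx*np.cos(a)+dy*np.sin(a),dx*np.sin(a)-dy*np.cos(a),-dz],1)
def at(c,r,deg): return np.array(c)+r*np.array([np.cos(np.radians(deg)),np.sin(np.radians(deg))])
E
python3 -c "
from h import *
print(at((656.5,-190.6),60,107.2),delta(*at((656.5,-190.6),60,107.2),190))"
```

```text
[ 638.757517   -133.28329827] [ 570.6 -258.4   37.9]
```

arm_command(
  motion=[
    {"offset":[0.0475,-0.0215,0],"spin":0},
    {"offset":[0.0475,-0.0215,0],"spin":0},
    {"offset":[0.0475,-0.0215,0],"spin":0},
    {"offset":[0.0475,-0.0215,0],"spin":0},
    {"offset":[0.0475,-0.0215,0],"spin":0},
  ],
  jaw=0.06,
  newtons=35,
)

```text
time_s: 1.08
ee_pos: [366.5, -375.0, 228.2]
ee_rot: [180.0, -0.0, 17.2]
force: [-0.3, -0.2, 1.0]
gripper_width: 60.0
gripper_force: 0.0
```

arm_command(
  motion=[
    {"offset":[0.0475,-0.0215,0],"spin":0},
    {"offset":[0.0475,-0.0215,0],"spin":0},
    {"offset":[0.0475,-0.0215,0],"spin":0},
    {"offset":[0.0475,-0.0215,0.01],"spin":0},
    {"offset":[0.0475,-0.0215,0.02],"spin":0},
  ],
)

```text
time_s: 1.7
ee_pos: [562.2, -202.1, 198.6]
ee_rot: [179.9, -0.1, 17.2]
force: [0.8, 0.2, -0.1]
gripper_width: 60.2
gripper_force: 0.0
```

arm_command(
  motion=[
    {"offset":[0.0475,-0.0215,0.01],"spin":0},
    {"offset":[0.0475,-0.0215,0],"spin":0},
    {"offset":[0,0,0],"spin":0},
  ],
)

```text
time_s: 2.08
ee_pos: [640.5, -131.2, 187.1]
ee_rot: [-180.0, -0.0, 17.5]
force: [0.1, -0.2, 0.2]
gripper_width: 59.9
gripper_force: 0.0
```

```bash
python3 - <<'E'
from h import *
s=env.state();print(s['time_s'],s['ee_pos'],s['ee_rot'])
print(delta(*at((656.5,-190.6),60,107.2),46))
p,d=env.grab_frame('wrist');cv2.imwrite('pics/w1.png',p)
E
```

```text
2.075 [ 640.53836894 -131.24213352  187.08850737] [-1.79976003e+02 -3.18879951e-02  1.74665039e+01]
[ -2.3   1.4 141.1]
```

View pics/w1.png

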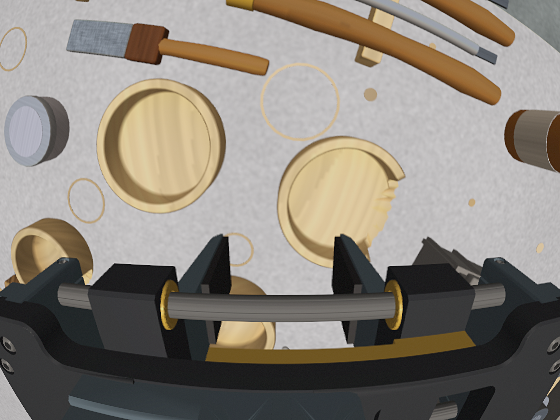

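The wrist view shows the broken wide bowl at (340,200). Its whole left rim, at column ~283, is centred between the fingers, and the gap is at right. I descend.

arm_command(
  motion=[
    {"offset":[-0.002,0.001,0.05],"spin":0},
    {"offset":[0,0,0.05],"spin":0},
    {"offset":[0,0,0.03],"spin":0},
    {"offset":[0,0,0.011],"spin":0},
    {"offset":[0,0,0],"spin":0},
  ],
)

```text
time_s: 2.75
ee_pos: [636.4, -136.2, 47.2]
ee_rot: [180.0, 0.0, 17.2]
force: [0.1, 0.7, 0.6]
gripper_width: 60.2
gripper_force: 0.0
```

arm_command(
  motion=[
    {"offset":[0,0,0],"spin":0},
    {"offset":[0,0,0],"spin":0},
    {"offset":[0,0,0],"spin":0},
    {"offset":[0,0,0],"spin":0},
  ],
  jaw=0,
)

```text
time_s: 3.25
ee_pos: [636.8, -135.4, 47.3]
ee_rot: [180.0, -0.0, 17.2]
force: [-0.0, -0.4, -0.6]
gripper_width: 22.9
gripper_force: 0.0
```

```bash
python3 - <<'E'
from h import *
s=env.state();print(s['time_s'],s['ee_pos'],s['ee_rot'],s['gripper_width'],s['force'])
# tote frame -> world, bowl centre targets, tool targets
a=np.radians(-6.2);M=np.array([[np.cos(a),-np.sin(a)],[np.sin(a),np.cos(a)]]);T=np.array([487.5,-394.4])
for n,q in (('bw',(66,-13)),('bd',(-76,-16))):
    c=T+M@q; t=at(c,60 if n=='bw' else 51,107.4); print(n,c,t,delta(*t,190))
E
```

```text
3.25 [ 636.84752428 -135.43437025   47.305351  ] [ 1.79978900e+02 -2.53182669e-02  1.72389724e+01] 22.879313350515567 [-0.04490163 -0.41192211 -0.61870988]
bw [ 551.709972   -414.45192001] [ 533.76752446 -357.1975003 ] [-164.2  181.3 -142.7]
bd [ 410.21653705 -402.09846439] [ 394.96545664 -353.43220764] [-295.6  136.5 -142.7]
```

Fingers close at ~75 mm/s, so I wait longer, then lift.

arm_command(
  motion=[
    {"offset":[0,0,0],"spin":0},
    {"offset":[0,0,0],"spin":0},
    {"offset":[0,0,0],"spin":0},
    {"offset":[0,0,-0.01],"spin":0},
    {"offset":[0,0,-0.03],"spin":0},
  ],
)

```text
time_s: 3.88
ee_pos: [635.2, -135.2, 85.8]
ee_rot: [-179.9, 0.2, 17.2]
force: [1.1, -0.0, -0.4]
gripper_width: 11.8
gripper_force: 36.5
```

arm_command(
  motion=[
    {"offset":[0,0,-0.05],"spin":0},
    {"offset":[0,0,-0.05],"spin":0},
    {"offset":[-0.02,0.022,-0.005],"spin":0},
    {"offset":[-0.03,0.033,0],"spin":0},
  ],
)

```text
time_s: 4.38
ee_pos: [605.7, -202.7, 193.7]
ee_rot: [179.9, -0.1, 17.4]
force: [-0.2, -0.0, -1.4]
gripper_width: 12.1
gripper_force: 36.0
```

arm_command(
  motion=[
    {"offset":[-0.03,0.033,0],"spin":0},
    {"offset":[-0.03,0.033,0],"spin":0},
    {"offset":[-0.03,0.033,0],"spin":0},
    {"offset":[-0.024,0.027,0],"spin":0},
    {"offset":[0,0,0],"spin":0},
  ],
)

```text
time_s: 5.0
ee_pos: [532.2, -359.2, 192.1]
ee_rot: [180.0, 0.0, 17.0]
force: [0.2, -0.3, -1.9]
gripper_width: 12.0
gripper_force: 36.0
```

```bash
python3 - <<'E'
from h import *
print(env.state()['ee_pos'],delta(533.8,-357.2,82))
p,d=env.grab_frame('top');cv2.imwrite('pics/top2.png',p[120:360,340:560].repeat(2,0).repeat(2,1))
E
```

```text
[ 532.2441697  -359.16141507  192.13554402] [  2.1  -1.4 110.1]
```

View pics/top2.png

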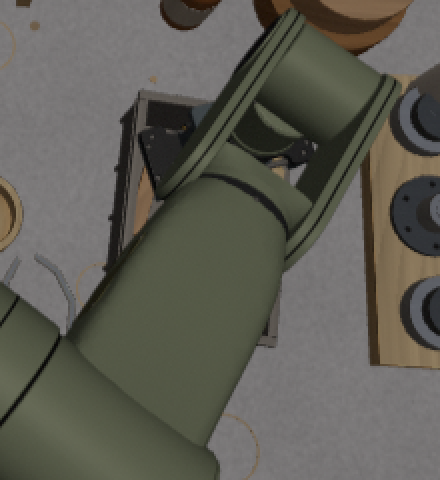

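The arm hides the bowl, but the gripper is over the tote's far half and the 12 mm grip is firm. I lower and release.

arm_command(
  motion=[
    {"offset":[0.002,0,0.04],"spin":0},
    {"offset":[0,0,0.04],"spin":0},
    {"offset":[0,0,0.025],"spin":0},
    {"offset":[0,0,0.003],"spin":0},
    {"offset":[0,0,0],"spin":0},
  ],
)

```text
time_s: 5.68
ee_pos: [536.5, -356.1, 84.9]
ee_rot: [179.9, -0.1, 17.3]
force: [0.6, -0.4, -1.4]
gripper_width: 12.2
gripper_force: 36.0
```

arm_command(
  motion=[
    {"offset":[0,0,0],"spin":0},
    {"offset":[0,0,0],"spin":0},
    {"offset":[0,0,0],"spin":0},
    {"offset":[0,0,-0.03],"spin":0},
    {"offset":[0,0,-0.05],"spin":0},
  ],
  jaw=0.026,
)

```text
time_s: 6.3
ee_pos: [534.6, -355.7, 163.2]
ee_rot: [-179.8, 0.2, 17.2]
force: [0.4, -0.7, -0.1]
gripper_width: 26.1
gripper_force: 0.0
```

```bash
python3 - <<'E'
from h import *
s=env.state();print(s['ee_pos'],s['gripper_width'],delta(*at((478.6,121.5),51,107.2),190),at((478.6,121.5),51,107.2))
E
```

```text
[ 534.61868467 -355.74005993  163.22588019] 26.133949252015903 [  87.8 -523.4  -26.8] [463.51888945 170.21919647]
```

arm_command(
  motion=[
    {"offset":[0.008,-0.0475,-0.02],"spin":0},
    {"offset":[0.008,-0.0475,0],"spin":0},
    {"offset":[0.008,-0.0475,0],"spin":0},
    {"offset":[0.008,-0.0475,0],"spin":0},
    {"offset":[0.008,-0.0475,0],"spin":0},
  ],
  jaw=0.05,
)

```text
time_s: 6.92
ee_pos: [503.2, -116.3, 184.5]
ee_rot: [180.0, -0.1, 17.2]
force: [0.4, 0.6, 0.3]
gripper_width: 49.6
gripper_force: 0.0
```

arm_command(
  motion=[
    {"offset":[0.008,-0.0475,0],"spin":0},
    {"offset":[0.008,-0.0475,0],"spin":0},
    {"offset":[0.008,-0.0475,0],"spin":0},
    {"offset":[0.008,-0.0475,0],"spin":0},
    {"offset":[0.008,-0.0475,0],"spin":0},
  ],
)

```text
time_s: 7.55
ee_pos: [471.1, 122.5, 184.5]
ee_rot: [180.0, -0.1, 17.2]
force: [1.0, 0.1, 0.0]
gripper_width: 50.0
gripper_force: 0.0
```

arm_command(
  motion=[
    {"offset":[0.008,-0.0475,0],"spin":0},
    {"offset":[0,0,0],"spin":0},
    {"offset":[0,0,0],"spin":0},
  ],
)

```text
time_s: 7.92
ee_pos: [464.9, 168.5, 184.1]
ee_rot: [180.0, -0.0, 17.3]
force: [-0.1, -0.4, -0.7]
gripper_width: 50.2
gripper_force: 0.0
```

```bash
python3 - <<'E'
from h import *
s=env.state();print(s['ee_pos'],s['ee_rot'],delta(463.5,170.2,56))
p,d=env.grab_frame('top');cv2.imwrite('pics/top3.png',p)
E
```

```text
[464.86681938 168.45423664 184.11633182] [ 1.79960801e+02 -1.30289084e-02  1.72672450e+01] [ -0.8  -2.1 128.1]
```

View pics/top3.png

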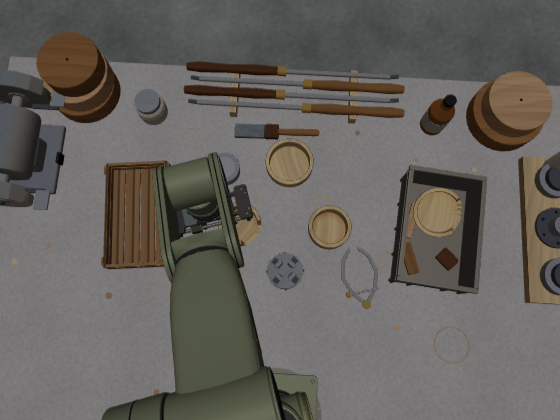

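The broken wide bowl lies flat in the tote's far half, at (438,212). Now I grasp the broken deep bowl.

arm_command(
  motion=[
    {"offset":[-0.001,-0.002,0.05],"spin":0},
    {"offset":[0,0,0.05],"spin":0},
    {"offset":[0,0,0.022],"spin":0},
    {"offset":[0,0,0.006],"spin":0},
    {"offset":[0,0,0],"spin":0},
  ],
)

```text
time_s: 8.6
ee_pos: [464.0, 169.8, 56.4]
ee_rot: [180.0, -0.0, 17.2]
force: [-0.7, -0.1, 0.5]
gripper_width: 49.9
gripper_force: 0.0
```

arm_command(
  motion=[
    {"offset":[0,0,0],"spin":0},
    {"offset":[0,0,0],"spin":0},
    {"offset":[0,0,0],"spin":0},
    {"offset":[0,0,0],"spin":0},
    {"offset":[0,0,0],"spin":0},
  ],
  jaw=0,
)

```text
time_s: 9.22
ee_pos: [463.5, 170.5, 56.2]
ee_rot: [180.0, -0.0, 17.2]
force: [0.3, -0.3, 2.1]
gripper_width: 12.3
gripper_force: 33.7
```

arm_command(
  motion=[
    {"offset":[0,0,0],"spin":0},
    {"offset":[0,0,-0.01],"spin":0},
    {"offset":[0,0,-0.04],"spin":0},
    {"offset":[0,0,-0.05],"spin":0},
    {"offset":[0,0,-0.05],"spin":0},
  ],
)

```text
time_s: 9.85
ee_pos: [462.8, 170.2, 207.6]
ee_rot: [180.0, 0.0, 17.2]
force: [0.3, 0.7, -1.5]
gripper_width: 12.0
gripper_force: 33.7
```

```bash
python3 - <<'E'
from h import *
s=env.state();print(s['ee_pos'],s['ee_rot'],s['gripper_width'],delta(395,-353.4,190))
E
```

```text
[462.80292766 170.24092407 207.59070825] [1.79997881e+02 3.60501141e-02 1.72321097e+01] 11.981498705641751 [-219.9  480.    17.6]
```

arm_command(
  motion=[
    {"offset":[-0.018,0.04,0],"spin":0},
    {"offset":[-0.018,0.04,0],"spin":0},
    {"offset":[-0.018,0.04,0],"spin":0},
    {"offset":[-0.018,0.04,0],"spin":0},
    {"offset":[-0.018,0.04,0],"spin":0},
  ],
)

```text
time_s: 10.48
ee_pos: [436.0, -48.6, 206.3]
ee_rot: [180.0, -0.0, 17.2]
force: [0.6, 0.6, -1.7]
gripper_width: 11.9
gripper_force: 34.2
```

arm_command(
  motion=[
    {"offset":[-0.018,0.04,0],"spin":0},
    {"offset":[-0.018,0.04,0],"spin":0},
    {"offset":[-0.018,0.04,0],"spin":0},
    {"offset":[-0.018,0.04,0],"spin":0},
    {"offset":[-0.018,0.04,0],"spin":0},
  ],
)

```text
time_s: 11.1
ee_pos: [409.2, -266.2, 206.2]
ee_rot: [-180.0, 0.0, 17.2]
force: [1.3, -0.4, -1.5]
gripper_width: 12.3
gripper_force: 34.2
```

arm_command(
  motion=[
    {"offset":[-0.02,0.04,0],"spin":0},
    {"offset":[-0.02,0.04,0],"spin":0},
    {"offset":[0,0,0],"spin":0},
    {"offset":[0,0,0],"spin":0},
  ],
)

```text
time_s: 11.6
ee_pos: [395.0, -352.5, 205.8]
ee_rot: [-179.9, 0.0, 17.2]
force: [-0.5, 0.1, -1.0]
gripper_width: 12.1
gripper_force: 34.2
```

```bash
python3 - <<'E'
from h import *
s=env.state();print(s['ee_pos'],s['ee_rot'],s['gripper_width'],delta(395,-353.4,86))
E
```

```text
[ 395.01798668 -352.51211659  205.79835969] [-1.79918218e+02  1.66334008e-02  1.72121180e+01] 12.111424726338273 [ -0.3   0.8 119.8]
```

arm_command(
  motion=[
    {"offset":[0,0.001,0.05],"spin":0},
    {"offset":[0,0,0.04],"spin":0},
    {"offset":[0,0,0.025],"spin":0},
    {"offset":[0,0,0.005],"spin":0},
    {"offset":[0,0,0],"spin":0},
  ],
)

```text
time_s: 12.22
ee_pos: [396.3, -353.8, 86.7]
ee_rot: [180.0, -0.0, 17.3]
force: [0.2, 0.3, -0.3]
gripper_width: 12.0
gripper_force: 34.2
```

arm_command(
  motion=[
    {"offset":[0,0,0],"spin":0},
    {"offset":[0,0,0],"spin":0},
    {"offset":[0,0,0],"spin":0},
    {"offset":[0,0,-0.04],"spin":0},
    {"offset":[0,0,-0.06],"spin":0},
  ],
  jaw=0.026,
)

```text
time_s: 12.85
ee_pos: [394.9, -353.5, 185.8]
ee_rot: [-179.8, 0.1, 17.2]
force: [1.2, -0.7, 0.4]
gripper_width: 26.0
gripper_force: 0.0
```

```bash
python3 - <<'E'
from h import *
s=env.state();print(s['ee_pos'],s['ee_rot'],s['gripper_width'])
# world step in the present tool axes to the wide sound bowl, grasped on its side at -39 deg
t=at((658,-0.9),60,-39);print(t,delta(*t,190))
E
```

```text
[ 394.86323185 -353.5395267   185.78693696] [-1.79806640e+02  1.16490966e-01  1.72251791e+01] 25.971770227902258
[704.62875769 -38.65922346] [ 389.1 -209.    -4.2]
```

arm_command(
  motion=[
    {"offset":[0.043,-0.023,0],"spin":0},
    {"offset":[0.043,-0.023,0],"spin":0},
    {"offset":[0.043,-0.023,0],"spin":0},
    {"offset":[0.043,-0.023,0],"spin":0},
    {"offset":[0.043,-0.023,0],"spin":0},
  ],
  jaw=0.04,
)

```text
time_s: 13.48
ee_pos: [568.1, -179.6, 186.3]
ee_rot: [180.0, -0.0, 17.2]
force: [0.7, -0.7, -0.3]
gripper_width: 39.9
gripper_force: 0.0
```

arm_command(
  motion=[
    {"offset":[0.043,-0.023,0],"spin":0},
    {"offset":[0.043,-0.023,0],"spin":0},
    {"offset":[0.043,-0.023,0],"spin":0},
    {"offset":[0.045,-0.025,0],"spin":0},
    {"offset":[0,0,0],"spin":-0.15},
  ],
)

```text
time_s: 14.1
ee_pos: [707.4, -36.2, 185.3]
ee_rot: [-180.0, -0.1, 26.3]
force: [-0.5, -0.2, 0.3]
gripper_width: 39.8
gripper_force: 0.0
```

arm_command(
  motion=[
    {"offset":[0,0,0],"spin":-0.15},
    {"offset":[0,0,0],"spin":-0.15},
    {"offset":[0,0,0],"spin":-0.14},
    {"offset":[0,0,0],"spin":0},
    {"offset":[0,0,0],"spin":0},
  ],
)

```text
time_s: 14.72
ee_pos: [705.4, -39.4, 186.0]
ee_rot: [180.0, -0.0, 50.9]
force: [-0.3, 0.1, -1.1]
gripper_width: 39.8
gripper_force: 0.0
```

```bash
python3 - <<'E'
from h import *
s=env.state();print(s['ee_pos'],s['ee_rot'],s['gripper_width'])
p,d=env.grab_frame('wrist');cv2.imwrite('pics/w2.png',p)
p,d=env.grab_frame('top');cv2.imwrite('pics/top4.png',p);P=cloud(d)
print(rim(P,d>0,(658,-1),54,65),rim(P,d>0,(483,-116),64,56)[:2])
t=at((658,-0.9),60,s['ee_rot'][2]-90);print(t,delta(*t,54))
E
```

```text
[705.3529818  -39.37378231 186.02921603] [ 1.79987343e+02 -3.61075541e-03  5.09183881e+01] 39.79574331535536
(array([ 6.56171494e+02, -3.60477142e-01]), 99, array([ 0,  0,  0,  0,  0,  0,  0,  0,  0,  0,  0, 22, 31, 24, 21,  1,  0,
        0]), np.float64(59.90534670949677)) (array([ 483.05771131, -116.24766389]), 180)
[704.57492629 -38.72560299] [  0.  -1. 132.]
```

View pics/w2.png

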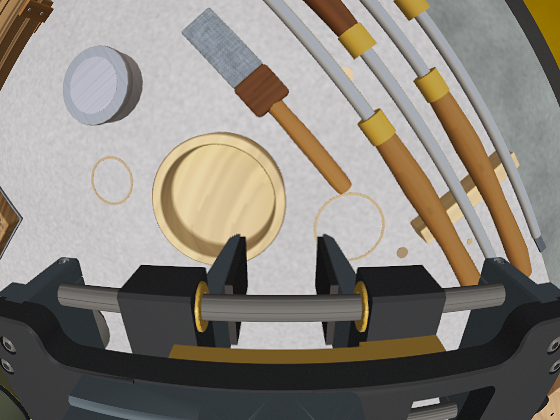

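View pics/top4.png

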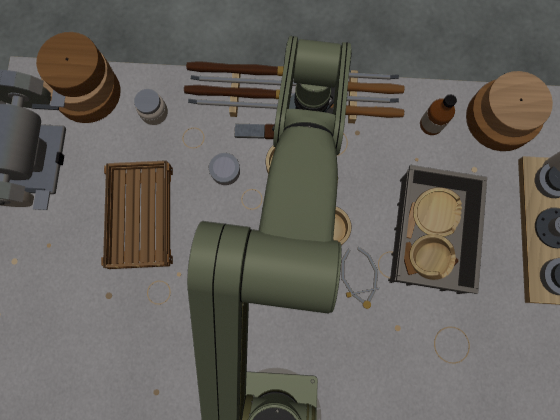

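Both rejects lie in the tote, at (438,212) and (432,256). The wrist view shows the sound wide bowl's rim at column ~284, centred between the fingers, and the brush is lower than the fingertips will go. I descend.

arm_command(
  motion=[
    {"offset":[0,-0.001,0.05],"spin":0},
    {"offset":[0,0,0.045],"spin":0},
    {"offset":[0,0,0.028],"spin":0},
    {"offset":[0,0,0.01],"spin":0},
    {"offset":[0,0,0],"spin":0},
  ],
)

```text
time_s: 15.45
ee_pos: [704.7, -38.7, 53.0]
ee_rot: [-180.0, 0.0, 51.0]
force: [-0.7, 0.9, 0.3]
gripper_width: 39.7
gripper_force: 0.0
```

arm_command(
  motion=[
    {"offset":[0,0,0],"spin":0},
    {"offset":[0,0,0],"spin":0},
    {"offset":[0,0,0],"spin":0},
    {"offset":[0,0,0],"spin":0},
    {"offset":[0,0,0],"spin":0},
  ],
  jaw=0,
)

```text
time_s: 16.08
ee_pos: [705.0, -38.6, 53.7]
ee_rot: [179.9, -0.0, 51.0]
force: [-0.1, 0.6, 3.6]
gripper_width: 11.9
gripper_force: 34.7
```

arm_command(
  motion=[
    {"offset":[0,0,-0.005],"spin":0},
    {"offset":[0,0,-0.02],"spin":0},
    {"offset":[0,0,-0.04],"spin":0},
    {"offset":[0,0,-0.03],"spin":0},
    {"offset":[0,0,0],"spin":0},
  ],
)

```text
time_s: 16.7
ee_pos: [705.9, -39.0, 150.3]
ee_rot: [179.7, -0.2, 51.0]
force: [0.1, 0.4, -2.9]
gripper_width: 11.5
gripper_force: 34.6
```

```bash
python3 - <<'E'
from h import *
s=env.state();y=s['ee_rot'][2];print(s['ee_pos'],s['ee_rot'],s['gripper_width'])
a=np.radians(5.95);M=np.array([[np.cos(a),-np.sin(a)],[np.sin(a),np.cos(a)]]);C=np.array([493.5,400.4])
c=C+M@(60,0);t=at(c,60,y-90);print('wide',c,t,delta(*t,150))
c=C+M@(-69,0);print('deep',c,at(c,51,y+90))
p,d=env.grab_frame('wrist');cv2.imwrite('pics/w3.png',p)
E
```

```text
[705.94421894 -38.97748476 150.32305387] [ 1.79735265e+02 -1.58010169e-01  5.10356147e+01] 11.524575115842556
wide [553.1767641  406.61963237] [599.82898369 368.88940037] [ 2.504e+02 -3.390e+02  3.000e-01]
deep [424.87172129 393.24742277] [385.21733463 425.31811998]
```

View pics/w3.png

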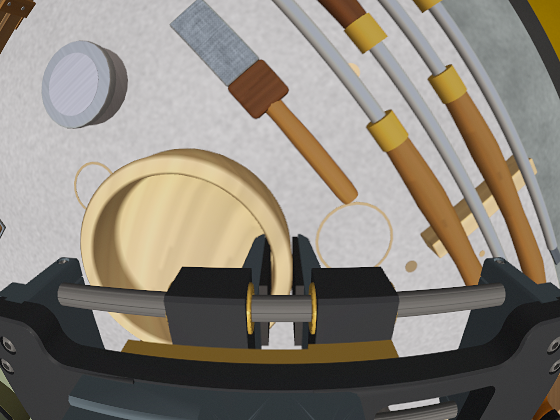

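The bowl is held level at (185,245) in the wrist view. I carry it to the crate's far half.

arm_command(
  motion=[
    {"offset":[0.012,-0.016,0],"spin":0},
    {"offset":[0.025,-0.034,0],"spin":0},
    {"offset":[0.025,-0.034,0],"spin":0},
    {"offset":[0.025,-0.034,0],"spin":0},
    {"offset":[0.025,-0.034,0],"spin":0},
  ],
)

```text
time_s: 17.38
ee_pos: [654.6, 146.3, 145.7]
ee_rot: [-179.8, 0.2, 51.1]
force: [0.0, 0.5, -1.9]
gripper_width: 11.8
gripper_force: 34.6
```

arm_command(
  motion=[
    {"offset":[0.025,-0.034,0],"spin":0},
    {"offset":[0.025,-0.034,0],"spin":0},
    {"offset":[0.025,-0.034,0],"spin":0},
    {"offset":[0.025,-0.034,0],"spin":0},
    {"offset":[0.025,-0.034,0],"spin":0},
  ],
)

```text
time_s: 18.0
ee_pos: [600.7, 349.9, 145.6]
ee_rot: [-179.9, 0.2, 51.1]
force: [0.3, 0.3, -2.3]
gripper_width: 11.5
gripper_force: 34.6
```

arm_command(
  motion=[
    {"offset":[0.013,-0.017,0],"spin":0},
    {"offset":[0,0,0],"spin":0},
    {"offset":[0,0,0],"spin":0},
    {"offset":[0,0,0],"spin":0},
  ],
)

```text
time_s: 18.5
ee_pos: [598.6, 367.3, 147.8]
ee_rot: [180.0, 0.0, 50.9]
force: [-0.8, -0.4, -1.2]
gripper_width: 11.5
gripper_force: 34.6
```

```bash
cat >> h.py <<'E'
def wcloud():
    s=env.state();p,d=env.grab_frame('wrist');m=env.camera_model('wrist')
    v,u=np.mgrid[:420,:560];a=(u-m['cx'])/m['fx'];b=(v-m['cy'])/m['fy'];th=np.hypot(a,b)+1e-9
    k=np.tan(th)/th;c=np.dstack([a*k*d,b*k*d,d]);H=m['hand_eye'];t=c@H[:3,:3].T+H[:3,3]
    return p,t@R.from_euler('xyz',s['ee_rot'],degrees=True).as_matrix().T+s['ee_pos'],(d>0)&(th<1.2),s
E
python3 - <<'E'
from h import *
p,P,ok,s=wcloud();cv2.imwrite('pics/w4.png',p)
print(s['ee_pos'],s['ee_rot'],delta(599.8,368.9,62))
q=P[ok];h=s['ee_pos'][2]
print('table z',np.median(q[abs(q[:,2])<12,2]))
print('held rim',rim(P,ok,(553.2,406.6),h,65))
near=ok&(np.hypot(P[...,0]-553,P[...,1]-407)<68)&(P[...,2]>h-12)&(P[...,2]<h+15)
A=P[near];co=np.linalg.lstsq(np.c_[A[:,:2]-[553,407],np.ones(len(A))],A[:,2],rcond=None)[0];print('tilt plane',co,len(A))
E
```

```text
[598.60369019 367.34800506 147.83857778] [1.79980396e+02 3.84012598e-02 5.09432000e+01] [ 1.8  0.  86. ]
table z -1.188637218615611
held rim (array([553.61762588, 403.17205593]), 8055, array([421, 225,   0,   0,   0,  24, 408, 843, 818, 894, 876, 785, 664,
       599, 555, 495, 368,  80]), np.float64(59.43514256728832))
tilt plane [2.26944764e-02 2.27024668e-03 1.45143944e+02] 9139
```

View pics/w4.png

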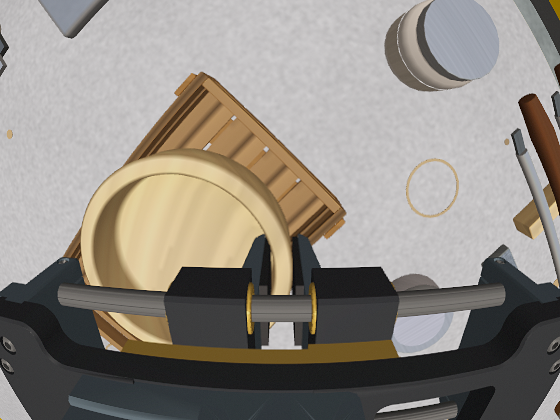

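The bowl is over the crate's far half, tilted about 1.3°, with its centre within ~3 mm of target. The crate's far corner shows at (345,215). I lower it gently.

arm_command(
  motion=[
    {"offset":[0.003,-0.001,0.03],"spin":0},
    {"offset":[0,0,0.03],"spin":0},
    {"offset":[0,0,0.014],"spin":0},
    {"offset":[0,0,0.006],"spin":0},
    {"offset":[0,0,0],"spin":0},
  ],
)

```text
time_s: 19.18
ee_pos: [599.7, 371.8, 68.4]
ee_rot: [180.0, -0.0, 51.0]
force: [0.4, -0.4, -1.7]
gripper_width: 11.7
gripper_force: 34.6
```

arm_command(
  motion=[
    {"offset":[0,0,0.002],"spin":0},
    {"offset":[0,0,0.002],"spin":0},
    {"offset":[0,0,0],"spin":0},
  ],
)

```text
time_s: 19.55
ee_pos: [599.2, 371.9, 64.1]
ee_rot: [180.0, -0.0, 51.0]
force: [0.9, 0.4, -1.6]
gripper_width: 12.0
gripper_force: 34.6
```

arm_command(
  motion=[
    {"offset":[0,0,0.001],"spin":0},
    {"offset":[0,0,0.001],"spin":0},
    {"offset":[0,0,0],"spin":0},
  ],
)

```text
time_s: 19.92
ee_pos: [599.5, 371.9, 62.2]
ee_rot: [180.0, -0.0, 51.0]
force: [1.4, -0.1, 0.6]
gripper_width: 11.9
gripper_force: 34.6
```

Touching (the force rose from -1.6 to +0.6). One more millimetre, then open slightly and rise.

arm_command(
  motion=[
    {"offset":[0,0,0.0005],"spin":0},
    {"offset":[0,0,0],"spin":0},
  ],
)

```text
time_s: 20.18
ee_pos: [599.6, 371.8, 62.0]
ee_rot: [180.0, -0.0, 51.0]
force: [0.5, -1.7, 1.8]
gripper_width: 11.4
gripper_force: 34.7
```

arm_command(
  motion=[
    {"offset":[0,0,0],"spin":0},
    {"offset":[0,0,0],"spin":0},
    {"offset":[0,0,-0.01],"spin":0},
    {"offset":[0,0,-0.04],"spin":0},
    {"offset":[0,0,-0.05],"spin":0},
  ],
  jaw=0.021,
)

```text
time_s: 20.8
ee_pos: [598.7, 371.6, 161.8]
ee_rot: [-179.9, 0.1, 51.0]
force: [0.3, 0.2, 0.7]
gripper_width: 21.1
gripper_force: 0.0
```

```bash
python3 - <<'E'
from h import *
s=env.state();y=s['ee_rot'][2];print(s['ee_pos'],s['gripper_width'])
t=at((483,-116.1),51,y+90);print(t,delta(*t,190))
E
```

```text
[598.65603274 371.58140035 161.8011797 ] 21.096494201547372
[443.34288429 -84.03267749] [-451.9  165.7  -28.2]
```

arm_command(
  motion=[
    {"offset":[-0.045,0.0165,-0.02],"spin":0},
    {"offset":[-0.045,0.0165,0],"spin":0},
    {"offset":[-0.045,0.0165,0],"spin":0},
    {"offset":[-0.045,0.0165,0],"spin":0},
    {"offset":[-0.045,0.0165,0],"spin":0},
  ],
  jaw=0.04,
)

```text
time_s: 21.42
ee_pos: [521.4, 143.7, 182.3]
ee_rot: [179.9, -0.1, 51.1]
force: [0.1, 0.3, -0.2]
gripper_width: 40.2
gripper_force: 0.0
```

arm_command(
  motion=[
    {"offset":[-0.045,0.0165,0],"spin":0},
    {"offset":[-0.045,0.0165,0],"spin":0},
    {"offset":[-0.045,0.0165,0],"spin":0},
    {"offset":[-0.045,0.0165,0],"spin":0},
    {"offset":[-0.046,0.017,0],"spin":0},
  ],
)

```text
time_s: 22.05
ee_pos: [444.0, -84.2, 182.3]
ee_rot: [179.9, -0.0, 51.1]
force: [0.6, 0.2, 0.4]
gripper_width: 40.0
gripper_force: 0.0
```

arm_command(
  motion=[
    {"offset":[0,0,0],"spin":0},
    {"offset":[0,0,0],"spin":0},
  ],
)

```text
time_s: 22.3
ee_pos: [444.7, -82.7, 182.0]
ee_rot: [180.0, -0.1, 51.0]
force: [1.5, 0.2, -0.1]
gripper_width: 39.7
gripper_force: 0.0
```

```bash
python3 - <<'E'
from h import *
p,P,ok,s=wcloud()
y=s['ee_rot'][2];t=at((483,-116.1),51,y+90);print(s['ee_pos'],s['ee_rot'],t,delta(*t,61))
print('wrist sd',rim(P,ok,(483,-116),64,56))
p,d=env.grab_frame('top');P=cloud(d);ok=d>0
print('top sw',rim(P,ok,(553,407),62,65))
l=ok&(np.hypot(P[...,0]-553,P[...,1]-407)<65)&(P[...,2]>56)&(P[...,2]<75);A=P[l]
print(np.linalg.lstsq(np.c_[A[:,:2]-[553,407],np.ones(len(A))],A[:,2],rcond=None)[0])
E
```

```text
[444.69010075 -82.69014833 181.97661132] [ 1.79954876e+02 -5.54810165e-02  5.09979740e+01] [443.3666909  -84.00325858] [ -2.2  -0.  120.8]
wrist sd (array([ 484.08204586, -114.41928281]), 3638, array([203, 108,   0, 157, 203, 209, 218, 207, 226, 221, 224, 250, 250,
       260, 241, 230, 214, 217]), np.float64(50.674910372186446))
top sw (array([552.44096643, 405.99026698]), 568, array([33, 34, 37, 30, 30, 29, 31, 28, 29, 36, 31, 32, 34, 34, 31, 32, 29,
       28]), np.float64(60.27412579223726))
[-3.16417261e-03 -1.59107985e-03  6.05778776e+01]
```

The wide bowl stands level at its target, and wrist and top views agree on the deep bowl. I grasp it.

arm_command(
  motion=[
    {"offset":[-0.001,0,0.045],"spin":0},
    {"offset":[0,0,0.045],"spin":0},
    {"offset":[0,0,0.023],"spin":0},
    {"offset":[0,0,0.008],"spin":0},
    {"offset":[0,0,0],"spin":0},
  ],
)

```text
time_s: 23.02
ee_pos: [444.2, -83.2, 60.5]
ee_rot: [180.0, 0.0, 51.1]
force: [0.3, -0.0, 0.4]
gripper_width: 40.2
gripper_force: 0.0
```

arm_command(
  motion=[
    {"offset":[0,0,0],"spin":0},
    {"offset":[0,0,0],"spin":0},
    {"offset":[0,0,0],"spin":0},
    {"offset":[0,0,0],"spin":0},
    {"offset":[0,0,0],"spin":0},
  ],
  jaw=0,
)

```text
time_s: 23.65
ee_pos: [444.2, -83.7, 61.0]
ee_rot: [179.9, -0.0, 51.0]
force: [0.3, 1.0, 5.7]
gripper_width: 11.8
gripper_force: 32.6
```

arm_command(
  motion=[
    {"offset":[0,0,-0.005],"spin":0},
    {"offset":[0,0,-0.03],"spin":0},
    {"offset":[0,0,-0.05],"spin":0},
    {"offset":[0,0,-0.04],"spin":0},
    {"offset":[0,0,0],"spin":0},
  ],
)

```text
time_s: 24.28
ee_pos: [445.3, -84.1, 188.0]
ee_rot: [179.7, -0.2, 51.0]
force: [-0.4, -1.0, -1.1]
gripper_width: 11.7
gripper_force: 32.5
```

```bash
python3 - <<'E'
from h import *
s=env.state();print(s['ee_pos'],s['ee_rot'],s['gripper_width'])
t=at((424.4,393.2),51,s['ee_rot'][2]+90);print(t,delta(*t,180))
E
```

```text
[445.29705821 -84.11891589 188.04752467] [ 1.79669870e+02 -1.53038121e-01  5.10359783e+01] 11.715233994945898
[384.74540984 425.27044558] [ 358.  -367.4    8. ]
```

arm_command(
  motion=[
    {"offset":[0.015,-0.015,0],"spin":0},
    {"offset":[0.03,-0.031,0],"spin":0},
    {"offset":[0.03,-0.031,0],"spin":0},
    {"offset":[0.03,-0.031,0],"spin":0},
    {"offset":[0.03,-0.031,0],"spin":0},
  ],
)

```text
time_s: 24.9
ee_pos: [418.9, 109.6, 183.6]
ee_rot: [-179.9, 0.2, 51.0]
force: [0.4, -0.2, -1.5]
gripper_width: 11.7
gripper_force: 32.5
```

arm_command(
  motion=[
    {"offset":[0.03,-0.031,0],"spin":0},
    {"offset":[0.03,-0.031,0],"spin":0},
    {"offset":[0.03,-0.031,0],"spin":0},
    {"offset":[0.03,-0.031,0],"spin":0},
    {"offset":[0.03,-0.031,0],"spin":0},
  ],
)

```text
time_s: 25.52
ee_pos: [393.0, 323.3, 183.3]
ee_rot: [-180.0, 0.2, 51.0]
force: [0.5, -0.0, -1.2]
gripper_width: 11.9
gripper_force: 32.5
```

arm_command(
  motion=[
    {"offset":[0.03,-0.031,0],"spin":0},
    {"offset":[0.03,-0.031,0],"spin":0},
    {"offset":[0.013,-0.01,0],"spin":0},
    {"offset":[0,0,0],"spin":0},
    {"offset":[0,0,0],"spin":0},
  ],
)

```text
time_s: 26.15
ee_pos: [384.1, 423.2, 184.7]
ee_rot: [180.0, 0.1, 51.0]
force: [-1.1, -0.4, -1.2]
gripper_width: 11.9
gripper_force: 32.5
```

```bash
python3 - <<'E'
from h import *
p,P,ok,s=wcloud();cv2.imwrite('pics/w5.png',p)
print(s['ee_pos'],s['ee_rot'],delta(384.7,425.3,72))
h=s['ee_pos'][2]+3
c,*r=rim(P,ok,(424.4,393.2),h,56);print('held rim',c,r)
print('wide',rim(P,ok,(552.4,406),62,65)[:2])
near=ok&(np.hypot(P[...,0]-c[0],P[...,1]-c[1])<58)&(abs(P[...,2]-h)<12)
A=P[near];print('tilt',np.linalg.lstsq(np.c_[A[:,:2]-c,np.ones(len(A))],A[:,2],rcond=None)[0],len(A))
E
```

```text
[384.12918901 423.16733416 184.66744977] [1.79973558e+02 1.42158260e-01 5.09889879e+01] [  1.9  -1.  113. ]
held rim [421.96447002 392.43565014] [7033, array([  7,   0,   0,  77, 379,  39, 327, 469, 508, 536, 597, 695, 758,
       758, 700, 729, 435,  19]), np.float64(50.761706618937)]
wide (array([551.63301624, 409.03029418]), 4221)
tilt [-1.25753347e-02  8.25584003e-03  1.85228530e+02] 7896
```

View pics/w5.png

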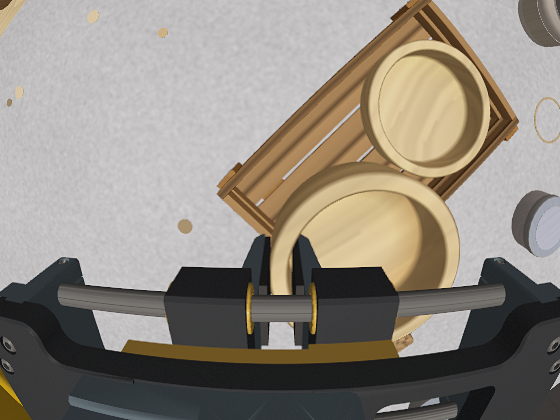

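The deep bowl is level over the near half, and the wide one stands in the far half at (427,108). The offset is about 2 mm, so I correct it and lower.

arm_command(
  motion=[
    {"offset":[0.002,0,0.03],"spin":0},
    {"offset":[0,0,0.04],"spin":0},
    {"offset":[0,0,0.024],"spin":0},
    {"offset":[0,0,0.01],"spin":0},
    {"offset":[0,0,0.004],"spin":0},
  ],
)

```text
time_s: 26.82
ee_pos: [385.9, 425.9, 77.6]
ee_rot: [180.0, -0.0, 51.0]
force: [0.1, 1.0, -1.2]
gripper_width: 12.1
gripper_force: 32.5
```

arm_command(
  motion=[
    {"offset":[0,0,0.002],"spin":0},
    {"offset":[0,0,0.002],"spin":0},
    {"offset":[0,0,0],"spin":0},
  ],
)

```text
time_s: 27.2
ee_pos: [385.6, 426.5, 73.8]
ee_rot: [180.0, -0.0, 51.0]
force: [-0.3, 0.3, -1.8]
gripper_width: 11.9
gripper_force: 32.5
```

arm_command(
  motion=[
    {"offset":[0,0,0.002],"spin":0},
    {"offset":[0,0,0.001],"spin":0},
    {"offset":[0,0,0.001],"spin":0},
    {"offset":[0,0,0],"spin":0},
  ],
)

```text
time_s: 27.7
ee_pos: [385.5, 426.3, 69.3]
ee_rot: [180.0, 0.0, 51.0]
force: [0.1, -0.1, -0.8]
gripper_width: 11.7
gripper_force: 32.5
```

arm_command(
  motion=[
    {"offset":[0,0,0.001],"spin":0},
    {"offset":[0,0,0],"spin":0},
  ],
)

```text
time_s: 27.95
ee_pos: [385.5, 426.5, 69.1]
ee_rot: [-180.0, -0.0, 51.0]
force: [-2.7, -1.1, 4.7]
gripper_width: 11.7
gripper_force: 32.6
```

Contact. I release, rise and clear away.

arm_command(
  motion=[
    {"offset":[0,0,0],"spin":0},
    {"offset":[0,0,0],"spin":0},
    {"offset":[0,0,-0.01],"spin":0},
    {"offset":[0,0,-0.04],"spin":0},
    {"offset":[0,0,-0.05],"spin":0},
  ],
  jaw=0.024,
)

```text
time_s: 28.58
ee_pos: [385.2, 425.9, 169.1]
ee_rot: [-180.0, 0.1, 51.0]
force: [-1.1, 1.5, -0.4]
gripper_width: 23.9
gripper_force: 0.0
```

arm_command(
  motion=[
    {"offset":[-0.04,0.04,-0.02],"spin":0},
    {"offset":[-0.04,0.04,0],"spin":0},
    {"offset":[-0.04,0.04,0],"spin":0},
    {"offset":[-0.04,0.04,0],"spin":0},
    {"offset":[-0.04,0.04,0],"spin":0},
  ],
)

```text
time_s: 29.2
ee_pos: [415.5, 143.4, 189.2]
ee_rot: [179.9, -0.1, 51.1]
force: [0.7, -0.8, -0.1]
gripper_width: 24.1
gripper_force: 0.0
```

arm_command(
  motion=[
    {"offset":[0,0,0],"spin":0},
    {"offset":[0,0,0],"spin":0},
  ],
)

```text
time_s: 29.45
ee_pos: [415.6, 145.5, 188.9]
ee_rot: [180.0, -0.1, 51.0]
force: [0.0, 0.5, -0.6]
gripper_width: 24.1
gripper_force: 0.0
```

```bash
python3 - <<'E'
from h import *
p,d=env.grab_frame('top');cv2.imwrite('pics/top5.png',p);P=cloud(d);ok=d>0
for g,h,r in (((552.4,406),62,65),((424.4,393.2),72,56)):
    c,n,_,m=rim(P,ok,g,h,r);A=P[ok&(np.hypot(P[...,0]-c[0],P[...,1]-c[1])<r)&(abs(P[...,2]-h)<7)]
    print(c,n,m,np.linalg.lstsq(np.c_[A[:,:2]-c,np.ones(len(A))],A[:,2],rcond=None)[0])
E
```

```text
[552.4614187  405.95313189] 565 60.32665247440774 [ 2.89961608e-03 -3.86479214e-04  6.03374326e+01]
[423.51813482 392.26574075] 513 51.13862543456794 [1.69577179e-03 4.94078828e-03 7.06639482e+01]
```

View pics/top5.png

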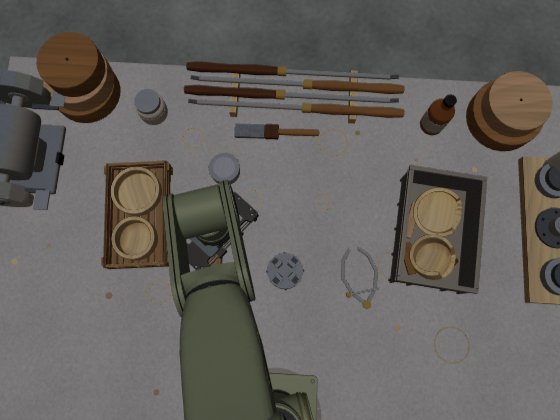

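The sound bowls stand level side by side in the crate, at (136,190) and (134,238). Both rejects are in the tote, and the visible bystanders look where they were.

```bash
python3 -c "
from workcell import env
print(env.job_done())"
```

```text
the job is handed in; nothing more can be done
None
```

The job is handed in at about 29.5 s: both broken bowls are in the scrap tote, and the two sound bowls stand level side by side in the crate. The sanding block was behind the arm in the last picture, so I didn't see it again; the other things on the bench look unmoved.

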